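# Put the bayonet lid on the grinder and hold it at the run position

## Task

Put the grinder's own lid (the one with the bar handle) on the grinder: drop its two pins through the two slots of the collar until the lid sits fully down, pause there a moment, then twist it clockwise (seen from above) against the spring to the long run mark, half of the way to the lock, and never on as far as the double mark where the lock clicks. Finish while still gripping the lid and holding it at the run mark, because it springs back when let go. Leave the pot lid, salt shaker, sauce pot and steel cup where they stand.

Things in the scene. Friction and masses are not known exactly. Their poses are not given: they have to be found in the camera images.
- lid_grip (a point): Centre of the bar handle on the grinder's loose lid, 0.15 kg. Black upright bar 56 mm long (point x), 24 mm wide (point y: flat sides, grip across these), 44 mm high (z up), on a steel disc 82 mm across, 8 mm thick, whose underside is 30 mm below this point. At the start it is 48 mm above the table. Half a turn gives the same lid.
- grinder_lid: The same lid; origin at the centre of its underside. It stands upright on a round plug 60 mm across that reaches 18 mm below the disc, its foot bevelled. Two round pins, 9 mm thick, stick out of the plug at +x and -x, under the ends of the bar, to 36 mm from the axis, their middle 12.5 mm below the disc; small black pointers on the disc's edge stand over them.
- grinder_mouth (a point): Centre of the grinder's mouth, at the top face of its collar, 106 mm above the table. Bore 64 mm across, two slots 14 mm wide reaching 39 mm from the axis at +x and -x; 6 mm thick ledges between. The lid drops in when its bar lies along this x axis, either way round; fully down, its disc rests on the collar and the bar's centre is 30 mm above this point.
- grinder: Fixed grinder: grey foot 112 mm across, steel bowl 96 mm across; origin at the centre of its underside, x through the slots. Black raised marks outside the collar, alike on both sides: a short one at each slot (open), a long one 0.7 rad clockwise of it (run), a double one 1.4 rad clockwise of it (lock). Clockwise seen from above = negative turn about z.
- switch_ring (a joint): Sprung ring in the grinder's mouth, turned by the lid's pins, in rad: 0 at rest, growing clockwise seen from above, 0.7 at the run mark, lock clicks at 1.3, stop at 1.4. With 0.05 rad of play it reads about 0.05 less than the lid has been turned from the slots. The spring resists with 0.03 N m at 0 and 0.135 N m at 0.7 and turns it back when the lid is let go.
- pot_lid_2: plain round steel pot lid, 118 mm across, 27 mm high, with a small round knob; lies flat. Not the grinder's lid. Bystander, loose; origin at the centre of its underside.
- salt_shaker: salt shaker with grey dome top, 44 mm across, 90 mm high, upright. Bystander, loose; origin at the centre of its underside.
- sauce_pot_4: small lidded portion pot, 53 mm across, 36 mm high, upright. Bystander, loose; origin at the centre of its underside.
- steel_cup_3: steel portion cup, 68 mm across, 42 mm high, upright. Bystander, loose; origin at the centre of its underside.
Mind the look-alikes: they are no part of the job. Leave any green, pink or turquoise look-alike of the grinder_lid alone.

How it is judged:
By the outcome, as a careful person would: the job done as asked, in the order asked, and still so for the second after the job is handed in, while the arm keeps its last pose, push and grip.
It also fails if it takes over 40 s, if anything falls off the work surface, if the arm or the gripper's body presses on something with over 40 N, if the wrist force passes 120 N, or if a joint passes its speed limit or range.

## Robot

A 6-joint arm with a two-finger parallel gripper is mounted at the origin on a cart in front of the work surface, level with it; the furniture and walls round the work are solid. World frame = base frame: x ahead of the robot, y to its left, z up, the work surface at z = 0. Lengths are in m, angles in rad, forces in N, time in s.
With the tool pointing down it reaches from about 0.375 to 0.9 m from the base axis. Payload 3.1 kg.
Tool frame: the origin (TCP) lies midway between the tips of the shut fingers; the grasp point (between the pads) lies 19 mm behind it; z points along the fingers, y is the direction in which the jaws open and shut (so a half turn about z gives the same grasp; the last joint's range is limited). The gripper opens to 87 mm and grips with 3 to 60 N. Pads are 19 mm wide; open, the fingers measure 117 mm over their backs; the gripper's body (75 mm by 190 mm) begins 51 mm behind the grasp point.
Start: joints at [1.099, 0.527, 1.433, -0, 1.181, -0.178], TCP at [0.181, 0.598, 0.191] pointing down, gripper open.
Joint ranges: [-3.08, 3.08], [-0.75, 2.2], [0.22, 2.44], [-1.43, 4.57], [0, 2.65], [-2.85, 2.85]. Speed limits (rad/s): [2.79, 2.79, 3.14, 3.14, 3.14, 3.14].

## Interface

Orientations are given as a unit quaternion [w, x, y, z].
In Python, from station import env, cams, ticket gives the robot as it stands.
- The arm moves only by the tool apply_moves, never from a script. Its argument "series" is a list of rows, each an object with "jaw": the opening, from -1 (shut) to 1 (fully open), so that 0 is half open; "xyz": the shift along the world's x, y, z in cm, a list of three; "delta_rot": the turn, a rotation vector about the world's x, y, z in rad, a list of three. A call has 1 to 10 rows; each row shifts and turns the commanded pose from where the row before left it; what a row does not reach is not made up. A row lasts 1/12 s, in which the tool goes at most 41.7 mm and 7.16 degrees, less where a joint would pass 70% of its speed; a pose out of reach is approached as far as the arm can. A call is refused whole if a number of a shift passes 4.17 or a number of a turn 0.125, either way. A call with a gripper value outside its range is refused whole. The fingers move at their own pace and stop on an object; the grip force is fixed at half the most. Time passes only in rows, so rows that do not move let the fingers close. It gives the time, the measured TCP pose, the force and the opening at its end, in the units of the state.
- env.observe(): the state, without advancing time (a new reading comes with each control period).
- cams.get_image(name): name is "scene" or "top"; returns the picture (384x512x3 uint8, red, green, blue); there is no depth.
- cams.get_calibration(name): a dict with "fx", "fy", "cx", "cy" (pixels), "dist" ([k1, k2, p1, p2, k3] as OpenCV has them; the pictures are not rectified), "position" and "rotation" of the camera in the world. Camera axes: x right, y up, looking along -z (the intrinsics and any distortion apply to the point x, -y, -z); pixel columns grow to the right and rows downward; lengths in m; the calibration is good to about 2 mm. A picture is of the moment at which its call begins. get_calibration takes no time and is no camera call.
- ticket.hand_in(): hands the job in, once; it reports no verdict.
The state is a dict: "time_s": time; "joints": joint angles; "qvel": joint speeds; "joint_efforts": joint torques, N m; "position": TCP position; "orientation": TCP orientation; "contact_force": force on the tool from outside, world axes, zero at the start; "ft_torque": the same for the moment, N m; "width": finger opening in m.
Only numpy, scipy, OpenCV 4.12 (cv2) and the standard library are available. Lean on these libraries where they do the work, as an engineer would, in place of code of your own. Each camera call takes 0.05 s, during which the arm holds its last target.

## Working session

There is one attempt and no reset: what is moved stays moved. The work goes in short steps, Python scripts to look and compute and a tool call to move; the robot and the scene stay as the last step left them, time stands still between calls to the robot, and variables do not carry over. Pictures are saved under pics/ and viewed, and the job is handed in when it is done.

Besides the shell and the picture viewer there is one more tool, called after "Request:" as name([rows], argument=value, ...), one row to a line, values as JSON. apply_moves: Moves the arm, as the interface text tells. Its arguments: {"type":"object","properties":{"series":{"type":"array","items":{"type":"object","properties":{"jaw":{"type":"number"},"xyz":{"type":"array","items":{"type":"number"}},"delta_rot":{"type":"array","items":{"type":"number"}}}}}},"required":["series"]}

```bash
mkdir -p pics; ls; python3 - <<'E'
from station import env,cams,ticket
import cv2
print(env.observe())
for n in("scene","top"):
    im=cams.get_image(n); cv2.imwrite(f"pics/{n}0.png",im[:,:,::-1]); print(n,cams.get_calibration(n))
E
```

```text
pics
{'time_s': 0.0, 'joints': array([ 1.09848884e+00,  5.28425561e-01,  1.43391744e+00, -1.15128878e-05,
        1.18137100e+00, -1.78470606e-01]), 'qvel': array([ 1.18770138e-03, -5.32276663e-05,  9.96191349e-04,  5.06361493e-04,
        2.48241640e-04, -2.21972155e-04]), 'joint_efforts': array([ 5.57925614e-04, -4.40046215e+01, -1.76591635e+01,  6.32040622e-02,
        5.83406165e-02, -1.63617860e-04]), 'position': array([0.18060523, 0.59750238, 0.19019183]), 'orientation': array([-3.34030423e-04,  1.46388220e-01,  9.89226649e-01, -1.00672032e-03]), 'contact_force': array([-0.14743804, -0.3814538 , -0.139746  ]), 'ft_torque': array([-0.00469759, -0.00433335, -0.01128521]), 'width': 0.08696664145950128}
scene {'fx': 451.23453044015304, 'fy': 451.23453044015304, 'cx': 254.8885495865075, 'cy': 194.4164489236444, 'dist': array([-0.00903476,  0.        ,  0.        ,  0.        ,  0.        ]), 'position': array([-0.02765131, -0.85585985,  1.03847973]), 'rotation': array([ 0.87596533,  0.37823558, -0.12379457, -0.27257565])}
top {'fx': 442.2352516246627, 'fy': 442.2352516246627, 'cx': 257.14337300412626, 'cy': 193.22072383937308, 'dist': array([-0.02697341,  0.        ,  0.        ,  0.        ,  0.        ]), 'position': array([ 0.36175488, -0.06953707,  1.36598197]), 'rotation': array([ 0.71096857,  0.05462946, -0.04563297, -0.699612  ])}
```

View pics/scene0.png

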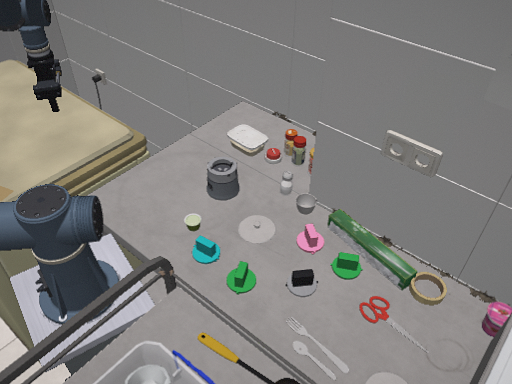

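View pics/top0.png

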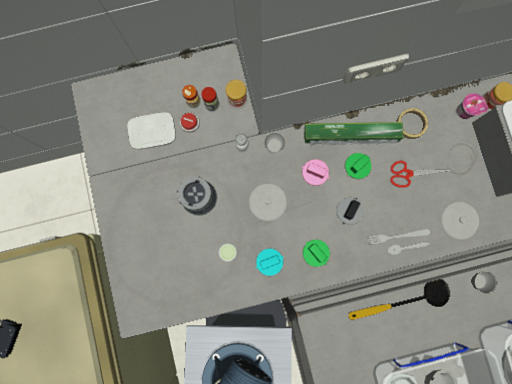

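Candidates for the lid, in top-view pixels: turquoise (270,262), green (316,253), green (358,166), pink (316,172), and black bar on a steel disc (350,209). The last one matches the description: steel disc, black bar. The grinder is at (196,195). Next I'll confirm with crops.

```bash
python3 - <<'E'
import cv2,numpy as np
t=cv2.imread("pics/top0.png");s=cv2.imread("pics/scene0.png")
def c(im,x,y,h=32): return cv2.resize(im[y-h:y+h,x-h:x+h],(390,390),interpolation=cv2.INTER_CUBIC)
cv2.imwrite("pics/crop0.png",cv2.resize(np.vstack([np.hstack([c(t,350,209),c(t,196,195)]),np.hstack([c(s,302,280),c(s,222,178)])]),(600,600)))
E
```

```text
(no output)
```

View pics/crop0.png

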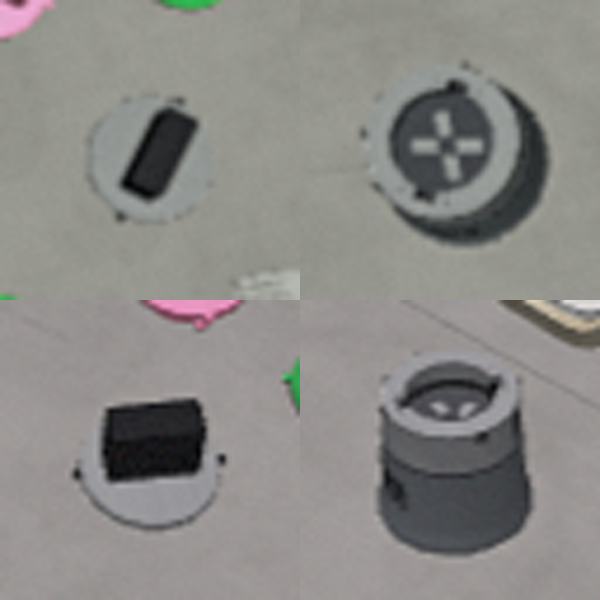

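```bash
cat > h.py <<'E'
import cv2,numpy as np
from scipy.spatial.transform import Rotation as R
from station import cams
def cal(n):
    c=cams.get_calibration(n); q=c["rotation"]
    K=np.array([[c["fx"],0,c["cx"]],[0,c["fy"],c["cy"]],[0,0,1]])
    return K,c["dist"],c["position"],R.from_quat([q[1],q[2],q[3],q[0]])
def ray(n,px):
    K,d,p,r=cal(n)
    u=cv2.undistortPoints(np.array(px,float).reshape(-1,1,2),K,d).reshape(-1,2)
    v=np.c_[u[:,0],-u[:,1],-np.ones(len(u))]
    return p,r.apply(v)
def onz(n,px,z):
    p,v=ray(n,px); return p+v*((z-p[2])/v[:,2])[:,None]
def proj(n,P):
    K,d,p,r=cal(n); X=r.inv().apply(np.atleast_2d(P)-p); X=X*[1,-1,-1]
    return cv2.projectPoints(X,np.zeros(3),np.zeros(3),K,d)[0].reshape(-1,2)
def crop(im,x0,y0,w,h,s,grid=10):
    o=cv2.resize(im[y0:y0+h,x0:x0+w],(w*s,h*s),interpolation=cv2.INTER_CUBIC)
    for k in range(0,w,grid): cv2.putText(o,str(x0+k),(k*s,10),0,.35,(0,0,255),1); cv2.line(o,(k*s+s//2,12),(k*s+s//2,18),(0,0,255),1)
    for k in range(0,h,grid): cv2.putText(o,str(y0+k),(0,k*s+s//2+4),0,.35,(255,0,0),1); cv2.line(o,(24,k*s+s//2),(30,k*s+s//2),(255,0,0),1)
    return o
E
python3 - <<'E'
from h import *
t=cv2.imread("pics/top0.png");s=cv2.imread("pics/scene0.png")
cv2.imwrite("pics/a.png",np.hstack([crop(t,331,190,38,38,10),crop(s,283,261,40,38,10)]))
cv2.imwrite("pics/b.png",np.hstack([crop(t,174,172,46,46,8),crop(s,200,155,46,46,8)]))
E
```

```text
(no output)
```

View pics/a.png

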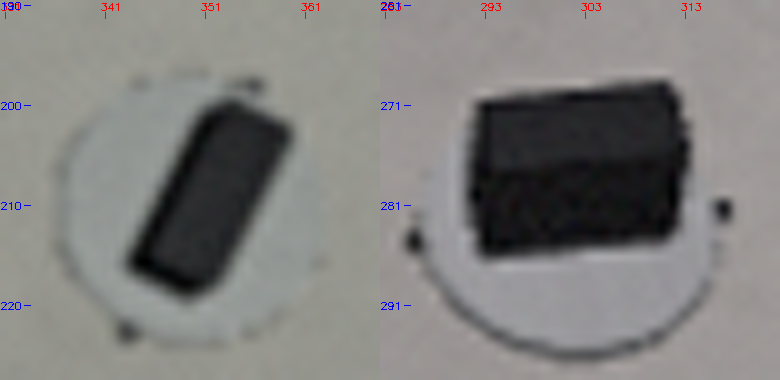

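View pics/b.png

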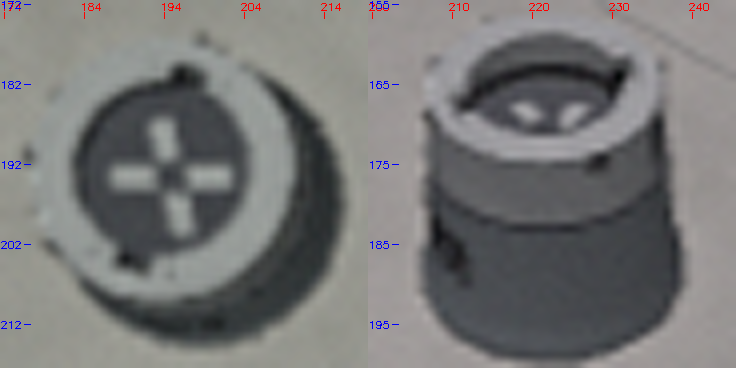

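```bash
python3 - <<'E'
from h import *
t=cv2.imread("pics/top0.png");s=cv2.imread("pics/scene0.png")
# pointers
A=onz("top",[(356.0,198.1),(343.2,222.7)],.023);B=onz("scene",[(285.9,284.5),(317,281.5)],.023)
for n,P in(("top",A),("scene",B)): 
    d=P[0]-P[1]; print("ptr",n,P.round(4).tolist(),P.mean(0).round(4),np.hypot(*d[:2]).round(4),np.arctan2(d[1],d[0])%np.pi)
g=t[190:228,331:369].max(2); g2=s[261:299,283:323].max(2)
print(g[8:30,10:30])
def mids(g,x0,y0,lo,hi,k=8):
    G=cv2.resize(g,None,fx=k,fy=k,interpolation=cv2.INTER_CUBIC)
    m=((G>=lo)&(G<hi)).astype(np.uint8); m=cv2.morphologyEx(m,cv2.MORPH_OPEN,np.ones((13,13)))
    n,l,st,c=cv2.connectedComponentsWithStats(m); i=1+st[1:,4].argmax()
    cnt=max(cv2.findContours((l==i).astype(np.uint8),0,1)[0],key=cv2.contourArea)
    (cx,cy),wh,a=cv2.minAreaRect(cnt); f=lambda q:(np.array(q)+.5)/k-.5+[x0,y0]
    return f((cx,cy)),f(cv2.boxPoints(((cx,cy),wh,a))),f(c[i]),st[i,4]/k/k
for n,g_,x0,y0 in(("top",g,331,190),("scene",g2,283,261)):
    c,b,cc,ar=mids(g_,x0,y0,36 if n=="top" else 33,95)
    P=onz(n,b,.07); e=[np.linalg.norm(P[1]-P[0]),np.linalg.norm(P[2]-P[1])]
    d=(P[1]-P[0]) if e[0]>e[1] else P[2]-P[1]
    print("bar",n,b.round(1).tolist(),onz(n,[c,cc],.07).round(4).tolist(),np.round(e,4),np.arctan2(d[1],d[0])%np.pi)
# grinder
S=onz("top",[(196.9,180.9),(190.0,203.9)],.106);d=S[0]-S[1];print("slots",S.round(4).tolist(),S.mean(0),np.linalg.norm(d),np.arctan2(d[1],d[0])%np.pi)
S=onz("scene",[(230.8,163.6),(211.3,166.8)],.106);d=S[0]-S[1];print("slots s",S.round(4).tolist(),S.mean(0),np.linalg.norm(d),np.arctan2(d[1],d[0])%np.pi)
print(t[192-3:192+1,174:220].max(2)); print(s[155:200:1,220].max(1))
E
```

```text
ptr top [[0.543, -0.3534, 0.023], [0.4671, -0.3135, 0.023]] [ 0.5051 -0.3335  0.023 ] 0.0858 2.6575850578127427
ptr scene [[0.4662, -0.3128, 0.023], [0.5426, -0.3531, 0.023]] [ 0.5044 -0.3329  0.023 ] 0.0863 2.655835901710601
[[153 152 149 132 132 147 146 147 149 151 152 152 134 116 102  84 122 152
  152 151]
 [154 152 148 145 146 152 149 150 149 151 150 143 122 118 124 114 135 153
  151 151]
 [149 152 150 148 151 151 150 151 152 146 118  89  61  54  86 118 140 149
  152 150]
 [145 148 148 149 150 148 149 151 149 118  60  31  32  36  41  55  85 120
  140 147]
 [149 150 150 149 150 152 150 152 133  78  17  19  36  40  41  38  40  53
   83 131]
 [152 150 149 150 150 152 153 150 113  38  14  35  43  44  44  42  36  34
   48 116]
 [150 149 149 149 149 152 151 133  79  20  29  42  43  41  43  40  38  40
   64 125]
 [151 150 150 152 152 152 149 113  37  16  36  44  43  44  43  43  37  46
   99 141]
 [150 150 149 152 153 153 137  82  17  28  43  43  41  43  45  40  36  67
  125 153]
 [153 151 149 151 152 151 114  40  18  38  48  45  44  46  40  36  45  97
  140 152]
 [149 149 150 152 151 13
[... 1824 characters left out ...]
  71  74  72  68
   82 124 158 150 101  72  70  75  73  73  71  71  87 127 155 157 154 150
  121  62  53  47  53 100 144 153 150 153]
 [153 154 135  94 126 152 156 157 136  78  55  72  73  73  74  74  74  72
   78 111 145 135  97  73  72  73  73  73  75  70  87 128 156 158 154 152
  128  67  62  45  49  74 125 154 150 150]
 [153 153 140 119 138 152 153 156 133  71  60  74  74  82 100 104 105 102
  100  94  98  90  83  93 104 102 104 105  98  75  88 127 154 157 154 154
  129  68  56  43  48  69 121 154 152 151]]
[154 152 160 157 120  85  88  90  36  50  84  84  95 140 160 103  83 161
 159 157  92  92  96  95  96  93  94  96  54  74  78  78  77  76  79  80
  82  80  80  82  80  86  89  86  75]
```

```bash
cat > fit.py <<'E'
from h import *
from scipy.optimize import least_squares
from scipy.ndimage import map_coordinates
def rim(n,img,c0,z,rmin,rmax,thr,rise=True):
    g=img.max(2).astype(float); pts=[];ang=[]
    for a in np.arange(0,2*np.pi,np.pi/90):
        rs=np.arange(rmin,rmax,.0003)
        P=np.c_[c0[0]+rs*np.cos(a),c0[1]+rs*np.sin(a),np.full(len(rs),z)]
        uv=proj(n,P); v=map_coordinates(g,[uv[:,1],uv[:,0]],order=1)
        b=v>thr if rise else v<thr
        i=b.argmax()
        if b[i] and i>0: pts.append(P[i,:2]);ang.append(a)
    pts=np.array(pts)
    r=least_squares(lambda q:np.hypot(pts[:,0]-q[0],pts[:,1]-q[1])-q[2],[*c0,.5*(rmin+rmax)],loss="soft_l1",f_scale=.0007)
    res=np.hypot(pts[:,0]-r.x[0],pts[:,1]-r.x[1])-r.x[2]
    return r.x,np.degrees(ang),res
E
python3 - <<'E'
from fit import *
t=cv2.imread("pics/top0.png");s=cv2.imread("pics/scene0.png")
for n,im in(("top",t),("scene",s)):
    x,a,r=rim(n,im,(.5405,.132),.106,.026,.046,128)
    print(n,x.round(4),len(a)); print([(int(p),round(q*1e3,1)) for p,q in zip(a,r)][::3])
P=onz("top",[(198.5,176.5),(177.5,190.9),(179.1,202.8)],.1)
print(P)
cv2.imwrite("pics/c.png",crop(t,170,168,44,44,13))
E
```

```text
top [0.5411 0.1315 0.0335] 180
[(0, np.float64(0.3)), (6, np.float64(-0.2)), (12, np.float64(0.2)), (18, np.float64(-0.1)), (24, np.float64(-0.3)), (29, np.float64(-0.5)), (36, np.float64(-0.1)), (42, np.float64(-0.3)), (48, np.float64(0.0)), (54, np.float64(-0.2)), (59, np.float64(-0.7)), (66, np.float64(-0.3)), (72, np.float64(-0.5)), (78, np.float64(0.1)), (84, np.float64(0.2)), (90, np.float64(-0.0)), (96, np.float64(-0.3)), (102, np.float64(0.1)), (108, np.float64(0.4)), (114, np.float64(-0.4)), (119, np.float64(-0.1)), (126, np.float64(-0.7)), (132, np.float64(-1.0)), (138, np.float64(-0.0)), (144, np.float64(0.2)), (150, np.float64(0.5)), (156, np.float64(6.2)), (162, np.float64(7.1)), (168, np.float64(6.4)), (174, np.float64(7.0)), (180, np.float64(1.8)), (186, np.float64(-0.3)), (192, np.float64(-0.1)), (198, np.float64(-0.4)), (204, np.float64(-0.5)), (210, np.float64(0.0)), (216, np.float64(-0.1)), (222, np.float64(-0.5)), (228, np.float64(-0.3)), (234, np.float64(-0.0)), (239, np.float64(-0.1)), (246, np.float64(0.1)), (252, np.float64(0.0)), (258, np.float64(-0.4)), (264
[... 1215 characters left out ...]
, (198, np.float64(-0.0)), (204, np.float64(-0.1)), (210, np.float64(-1.0)), (216, np.float64(-0.7)), (222, np.float64(-0.1)), (228, np.float64(0.2)), (234, np.float64(-0.1)), (239, np.float64(0.2)), (246, np.float64(0.3)), (252, np.float64(0.3)), (276, np.float64(-1.4)), (282, np.float64(-0.5)), (288, np.float64(-0.2)), (294, np.float64(-0.1)), (300, np.float64(-0.4)), (306, np.float64(-1.0)), (312, np.float64(-0.3)), (318, np.float64(-0.0)), (324, np.float64(0.0)), (330, np.float64(2.4)), (336, np.float64(4.3)), (342, np.float64(5.2)), (348, np.float64(5.5)), (354, np.float64(5.3))]
[[0.58910164 0.11984609 0.1       ]
 [0.54577618 0.17944361 0.1       ]
 [0.51108065 0.1733245  0.1       ]]
```

View pics/c.png

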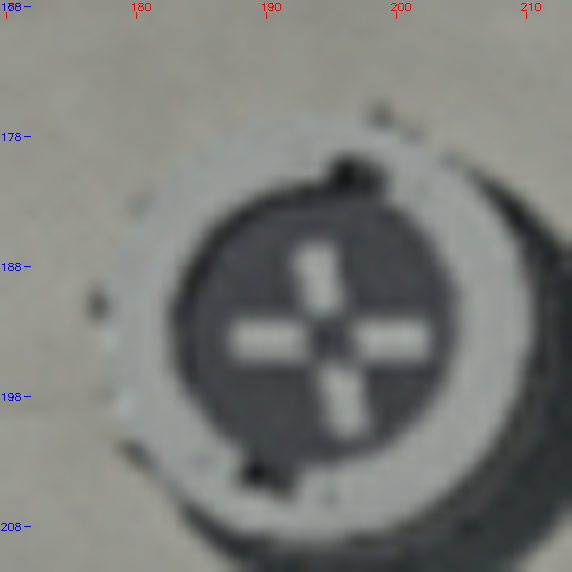

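```bash
python3 - <<'E'
from fit import *
for n in("top","scene"):
    im=cv2.imread(f"pics/{n}0.png")
    x,a,r=rim(n,im,(.5407,.1317),.106,.026,.046,128)
    for c in (166,346):
        m=(abs(a-c)<25)&(r>3e-3); print(n,c,a[m].min(),a[m].max(),a[m].mean())
# darkness-based slot angle: mean intensity at r .034-.038
    g=im.max(2).astype(float)
    for c in (166,346):
        A=np.radians(np.arange(c-30,c+30,1.)); w=0
        for rr in np.arange(.0345,.0385,.0005):
            uv=proj(n,np.c_[.5407+rr*np.cos(A),.1317+rr*np.sin(A),np.full(len(A),.106)])
            w=w+np.clip(140-map_coordinates(g,[uv[:,1],uv[:,0]],order=1),0,None)
        print("dark",(w*np.degrees(A)).sum()/w.sum())
E
```

```text
top 166 154.0 178.0 166.0
top 346 334.0 358.0 346.0
dark 165.55457871525613
dark 345.5606999379076
scene 166 156.0 176.0 166.0
scene 346 332.0 356.0 344.0
dark 166.70855473071757
dark 344.8098883649104
```

Request:
apply_moves([
  {"jaw": 1,"xyz": [2.5,-2.5,0.6],"delta_rot": [0,0,0]},
  {"jaw": 1,"xyz": [2.5,-2.5,0.6],"delta_rot": [0,0,0]},
  {"jaw": 1,"xyz": [2.5,-2.5,0.6],"delta_rot": [0,0,0]},
  {"jaw": 1,"xyz": [2.5,-2.5,0.6],"delta_rot": [0,0,0]},
  {"jaw": 1,"xyz": [2.5,-2.5,0.6],"delta_rot": [0,0,0]},
  {"jaw": 1,"xyz": [2.5,-2.5,0.6],"delta_rot": [0,0,0]},
  {"jaw": 1,"xyz": [2.5,-2.5,0.6],"delta_rot": [0,0,0]},
  {"jaw": 1,"xyz": [2.5,-2.5,0.6],"delta_rot": [0,0,0]},
  {"jaw": 1,"xyz": [2.5,-2.5,0],"delta_rot": [0,0,0]},
  {"jaw": 1,"xyz": [2.5,-2.5,0],"delta_rot": [0,0,0]},
])

```text
time_s: 0.93
position: [0.4319, 0.3468, 0.2394]
orientation: [0.0, 0.146, 0.989, 0.0]
contact_force: [-0.1, 0.8, 0.1]
width: 0.0869
```

Request:
apply_moves([
  {"jaw": 1,"xyz": [0.4,-3.8,0],"delta_rot": [0,0,-0.01]},
  {"jaw": 1,"xyz": [0.4,-3.8,0],"delta_rot": [0,0,-0.01]},
  {"jaw": 1,"xyz": [0.4,-3.8,0],"delta_rot": [0,0,-0.01]},
  {"jaw": 1,"xyz": [0.4,-3.8,0],"delta_rot": [0,0,-0.01]},
  {"jaw": 1,"xyz": [0.4,-3.8,0],"delta_rot": [0,0,-0.01]},
  {"jaw": 1,"xyz": [0.4,-3.8,0],"delta_rot": [0,0,-0.01]},
  {"jaw": 1,"xyz": [0.4,-3.8,0],"delta_rot": [0,0,-0.01]},
  {"jaw": 1,"xyz": [0.4,-3.8,0],"delta_rot": [0,0,-0.01]},
  {"jaw": 1,"xyz": [0.4,-3.8,0],"delta_rot": [0,0,-0.01]},
  {"jaw": 1,"xyz": [0.4,-3.8,0],"delta_rot": [0,0,-0.01]},
])

```text
time_s: 1.77
position: [0.4705, -0.0335, 0.239]
orientation: [-0.0, 0.196, 0.981, 0.0]
contact_force: [-0.2, 0.9, 0.8]
width: 0.087
```

Request:
apply_moves([
  {"jaw": 1,"xyz": [0.4,-3.8,0],"delta_rot": [0,0,-0.01]},
  {"jaw": 1,"xyz": [0.4,-3.8,0],"delta_rot": [0,0,-0.01]},
  {"jaw": 1,"xyz": [0.4,-3.8,0],"delta_rot": [0,0,-0.01]},
  {"jaw": 1,"xyz": [0.4,-3.8,0],"delta_rot": [0,0,-0.01]},
  {"jaw": 1,"xyz": [0.4,-3.8,-0.5],"delta_rot": [0,0,-0.01]},
  {"jaw": 1,"xyz": [0.4,-3.8,-1],"delta_rot": [0,0,-0.01]},
  {"jaw": 1,"xyz": [0.4,-3.8,-2],"delta_rot": [0,0,-0.01]},
  {"jaw": 1,"xyz": [0,-2.0,-3],"delta_rot": [0,0,-0.01]},
  {"jaw": 1,"xyz": [0,0,-3],"delta_rot": [0,0,-0.01]},
  {"jaw": 1,"xyz": [0,0,0],"delta_rot": [0,0,0]},
])

```text
time_s: 2.6
position: [0.4947, -0.3148, 0.1386]
orientation: [-0.006, 0.241, 0.971, 0.003]
contact_force: [-0.9, 1.4, 0.0]
width: 0.0869
```

```bash
cat > st.py <<'E'
from station import env
import numpy as np
from scipy.spatial.transform import Rotation as R
def st():
    o=env.observe(); q=o["orientation"]; M=R.from_quat([q[1],q[2],q[3],q[0]]).as_matrix()
    print("t",round(o["time_s"],2),"pos",o["position"].round(4),"yawx",round(np.degrees(np.arctan2(M[1,0],M[0,0])),2),"z",M[:,2].round(4),"F",o["contact_force"].round(2),"T",o["ft_torque"].round(3),"w",round(o["width"],4),"j",o["joints"].round(2))
    return o,M
if __name__=="__main__": st()
E
python3 st.py
```

```text
t 2.6 pos [ 0.4947 -0.3148  0.1386] yawx 152.11 z [-0.0096  0.0091 -0.9999] F [-0.92  1.39  0.  ] T [-0.005  0.015  0.019] w 0.0869 j [-0.76  0.55  1.57  0.    1.04 -1.84]
```

Request:
apply_moves([
  {"jaw": 1,"xyz": [0.5,-1.0,-1],"delta_rot": [0,0,0]},
  {"jaw": 1,"xyz": [0.4,-0.8,-2],"delta_rot": [0,0,0]},
  {"jaw": 1,"xyz": [0,0,-2],"delta_rot": [0,0,0]},
  {"jaw": 1,"xyz": [0,0,0],"delta_rot": [0,0,0]},
  {"jaw": 1,"xyz": [0,0,0],"delta_rot": [0,0,0]},
])

```text
time_s: 3.02
position: [0.5083, -0.3341, 0.0954]
orientation: [-0.0, 0.239, 0.971, 0.0]
contact_force: [-0.1, 0.4, 1.0]
width: 0.0869
```

```bash
python3 st.py;python3 - <<'E'
from h import *
t=cams.get_image("top")[:,:,::-1].copy();s=cams.get_image("scene")[:,:,::-1].copy()
cv2.imwrite("pics/t1.png",t);cv2.imwrite("pics/s1.png",s)
cv2.imwrite("pics/d.png",np.hstack([crop(t,310,170,78,78,5),crop(s,262,230,78,78,5)]))
E
```

```text
t 3.02 pos [ 0.5083 -0.3341  0.0954] yawx 152.35 z [-2.e-04  2.e-04 -1.e+00] F [-0.08  0.38  0.96] T [-0.016  0.017  0.021] w 0.0869 j [-0.77  0.62  1.56 -0.    0.96 -1.85]
```

View pics/d.png

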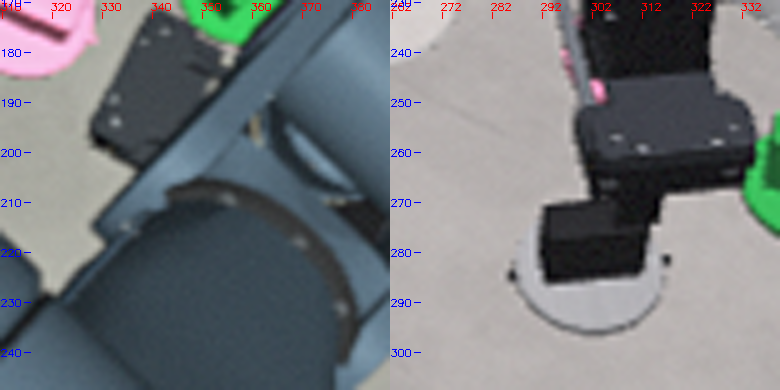

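Request:
apply_moves([
  {"jaw": 1,"xyz": [-0.35,0.05,-1.5],"delta_rot": [0,0,0]},
  {"jaw": 1,"xyz": [0,0,-2],"delta_rot": [0,0,0]},
  {"jaw": 1,"xyz": [0,0,-1.6],"delta_rot": [0,0,0]},
  {"jaw": 1,"xyz": [0,0,-0.9],"delta_rot": [0,0,0]},
  {"jaw": 1,"xyz": [0,0,0],"delta_rot": [0,0,0]},
  {"jaw": 1,"xyz": [0,0,0],"delta_rot": [0,0,0]},
])

```text
time_s: 3.62
position: [0.5049, -0.3343, 0.0357]
orientation: [0.001, 0.239, 0.971, -0.0]
contact_force: [-0.9, 0.1, -0.0]
width: 0.087
```

```bash
python3 st.py
```

```text
t 3.62 pos [ 0.5049 -0.3343  0.0357] yawx 152.3 z [ 9.e-04 -9.e-04 -1.e+00] F [-0.88  0.07 -0.01] T [-0.036 -0.016  0.001] w 0.087 j [-0.77  0.71  1.6  -0.    0.83 -1.86]
```

Request:
apply_moves([
  {"jaw": -1,"xyz": [0,0.05,-0.2],"delta_rot": [0,0,0]},
  {"jaw": -1,"xyz": [0,0,0],"delta_rot": [0,0,0]},
  {"jaw": -1,"xyz": [0,0,0],"delta_rot": [0,0,0]},
  {"jaw": -1,"xyz": [0,0,0],"delta_rot": [0,0,0]},
  {"jaw": -1,"xyz": [0,0,0],"delta_rot": [0,0,0]},
  {"jaw": -1,"xyz": [0,0,0],"delta_rot": [0,0,0]},
  {"jaw": -1,"xyz": [0,0,0],"delta_rot": [0,0,0]},
  {"jaw": -1,"xyz": [0,0,0],"delta_rot": [0,0,0]},
  {"jaw": -1,"xyz": [0,0,0],"delta_rot": [0,0,0]},
  {"jaw": -1,"xyz": [0,0,0],"delta_rot": [0,0,0]},
])

```text
time_s: 4.45
position: [0.5043, -0.3335, 0.0328]
orientation: [-0.0, 0.24, 0.971, 0.0]
contact_force: [-0.4, 0.3, -1.1]
width: 0.0286
```

```bash
python3 st.py
```

```text
t 4.45 pos [ 0.5043 -0.3335  0.0328] yawx 152.28 z [-1.e-04  1.e-04 -1.e+00] F [-0.45  0.33 -1.12] T [-0.05  -0.006  0.025] w 0.0286 j [-0.77  0.71  1.6  -0.    0.82 -1.86]
```

Request:
apply_moves([
  {"jaw": -1,"xyz": [0,0,0],"delta_rot": [0,0,0]},
  {"jaw": -1,"xyz": [0,0,0],"delta_rot": [0,0,0]},
  {"jaw": -1,"xyz": [0,0,0],"delta_rot": [0,0,0]},
  {"jaw": -1,"xyz": [0,0,0],"delta_rot": [0,0,0]},
])

```text
time_s: 4.78
position: [0.5043, -0.3334, 0.0328]
orientation: [-0.0, 0.24, 0.971, 0.0]
contact_force: [-0.4, -0.2, -0.6]
width: 0.0236
```

```bash
python3 st.py
```

```text
t 4.78 pos [ 0.5043 -0.3334  0.0328] yawx 152.28 z [-0.e+00  2.e-04 -1.e+00] F [-0.36 -0.15 -0.65] T [ 0.046 -0.084  0.055] w 0.0236 j [-0.77  0.71  1.6   0.    0.82 -1.86]
```

Request:
apply_moves([
  {"jaw": -1,"xyz": [0,0,0.5],"delta_rot": [0,0,0]},
  {"jaw": -1,"xyz": [0,0,1.5],"delta_rot": [0,0,0]},
  {"jaw": -1,"xyz": [0,0,2.5],"delta_rot": [0,0,0]},
  {"jaw": -1,"xyz": [0,0,3],"delta_rot": [0,0,0]},
  {"jaw": -1,"xyz": [0,0,3],"delta_rot": [0,0,0]},
  {"jaw": -1,"xyz": [0,0.5,3],"delta_rot": [0,0,0]},
  {"jaw": -1,"xyz": [0,1,2],"delta_rot": [0,0,0]},
  {"jaw": -1,"xyz": [0.2,2,1],"delta_rot": [0,0,0.0125]},
  {"jaw": -1,"xyz": [0.2,3,0],"delta_rot": [0,0,0.02]},
  {"jaw": -1,"xyz": [0.2,3,0],"delta_rot": [0,0,0.02]},
])

```text
time_s: 5.62
position: [0.5105, -0.2385, 0.1991]
orientation: [0.001, 0.214, 0.977, -0.001]
contact_force: [0.4, 0.2, -2.1]
width: 0.0237
```

```bash
python3 st.py
```

```text
t 5.62 pos [ 0.5105 -0.2385  0.1991] yawx 155.24 z [ 0.0019 -0.0015 -1.    ] F [ 0.4   0.17 -2.07] T [ 0.062 -0.044 -0.047] w 0.0237 j [-0.64  0.43  1.58 -0.    1.12 -1.77]
```

Request:
apply_moves([
  {"jaw": -1,"xyz": [0.3,3,0],"delta_rot": [0,0,0.02]},
  {"jaw": -1,"xyz": [0.3,3,0],"delta_rot": [0,0,0.02]},
  {"jaw": -1,"xyz": [0.3,3,0],"delta_rot": [0,0,0.02]},
  {"jaw": -1,"xyz": [0.3,3,0],"delta_rot": [0,0,0.02]},
  {"jaw": -1,"xyz": [0.3,3,0],"delta_rot": [0,0,0.02]},
  {"jaw": -1,"xyz": [0.3,3,0],"delta_rot": [0,0,0.02]},
  {"jaw": -1,"xyz": [0.3,3,0],"delta_rot": [0,0,0.02]},
  {"jaw": -1,"xyz": [0.3,3,0],"delta_rot": [0,0,0.02]},
  {"jaw": -1,"xyz": [0.3,3,0],"delta_rot": [0,0,0.02]},
  {"jaw": -1,"xyz": [0.2,3,0],"delta_rot": [0,0,0]},
])

```text
time_s: 6.45
position: [0.5389, 0.0629, 0.1979]
orientation: [-0.0, 0.125, 0.992, -0.0]
contact_force: [0.5, -0.1, -1.5]
width: 0.0234
```

Request:
apply_moves([
  {"jaw": -1,"xyz": [0,2.5,0],"delta_rot": [0,0,0]},
  {"jaw": -1,"xyz": [0,2,0],"delta_rot": [0,0,0]},
  {"jaw": -1,"xyz": [0,1,0],"delta_rot": [0,0,0]},
  {"jaw": -1,"xyz": [0,0,0],"delta_rot": [0,0,0]},
  {"jaw": -1,"xyz": [0,0,0],"delta_rot": [0,0,0]},
])

```text
time_s: 6.87
position: [0.5391, 0.1161, 0.1978]
orientation: [-0.0, 0.125, 0.992, -0.001]
contact_force: [-0.6, -0.8, -1.6]
width: 0.0235
```

```bash
python3 st.py
```

```text
t 6.87 pos [0.5391 0.1161 0.1978] yawx 165.67 z [-3.e-04 -1.e-03 -1.e+00] F [-0.63 -0.8  -1.62] T [-0.052 -0.019 -0.   ] w 0.0235 j [ 0.01  0.42  1.61 -0.    1.11 -1.31]
```

Request:
apply_moves([
  {"jaw": -1,"xyz": [0.15,1,-1],"delta_rot": [0,0,0]},
  {"jaw": -1,"xyz": [0,0.55,-2],"delta_rot": [0,0,0]},
  {"jaw": -1,"xyz": [0,0,-1.2],"delta_rot": [0,0,0]},
  {"jaw": -1,"xyz": [0,0,0],"delta_rot": [0,0,0]},
  {"jaw": -1,"xyz": [0,0,0],"delta_rot": [0,0,0]},
])

```text
time_s: 7.28
position: [0.5403, 0.1313, 0.1548]
orientation: [-0.001, 0.126, 0.992, -0.0]
contact_force: [-0.1, -0.3, -1.9]
width: 0.0238
```

```bash
python3 st.py;python3 - <<'E'
from h import *
t=cams.get_image("top")[:,:,::-1].copy();s=cams.get_image("scene")[:,:,::-1].copy()
cv2.imwrite("pics/t2.png",t);cv2.imwrite("pics/s2.png",s)
cv2.imwrite("pics/e.png",np.hstack([crop(t,164,162,65,65,6),crop(s,190,125,65,65,6)]))
E
```

```text
t 7.28 pos [0.5403 0.1313 0.1548] yawx 165.52 z [-2.5e-03 -2.0e-04 -1.0e+00] F [-0.12 -0.27 -1.86] T [-0.042  0.032  0.061] w 0.0238 j [ 0.04  0.48  1.64 -0.    1.02 -1.28]
```

View pics/e.png

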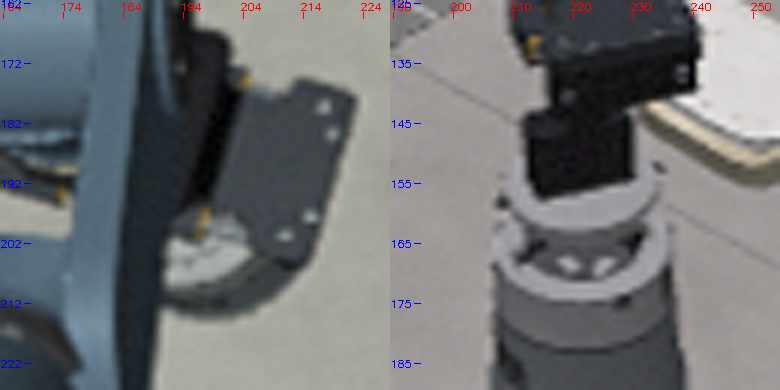

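```bash
python3 - <<'E'
from h import *
P=onz("scene",[(208.5,158.2),(234.3,152.5)],.145);d=P[1]-P[0]
print(P,P.mean(0),np.linalg.norm(d),np.degrees(np.arctan2(d[1],d[0]))%180)
E
```

```text
[[0.49997291 0.14264007 0.145     ]
 [0.58352191 0.12154832 0.145     ]] [0.54174741 0.1320942  0.145     ] 0.08617016325100096 165.83184100235144
```

Request:
apply_moves([
  {"jaw": -1,"xyz": [-0.03,0.03,-0.7],"delta_rot": [0,0,0]},
  {"jaw": -1,"xyz": [0,0,-0.7],"delta_rot": [0,0,0]},
  {"jaw": -1,"xyz": [0,0,-0.3],"delta_rot": [0,0,0]},
  {"jaw": -1,"xyz": [0,0,-0.2],"delta_rot": [0,0,0]},
  {"jaw": -1,"xyz": [0,0,0],"delta_rot": [0,0,0]},
])

```text
time_s: 7.8
position: [0.54, 0.1323, 0.1362]
orientation: [-0.001, 0.125, 0.992, -0.0]
contact_force: [-0.4, -0.1, -2.2]
width: 0.0234
```

```bash
python3 st.py
```

```text
t 7.8 pos [0.54   0.1323 0.1362] yawx 165.6 z [-1.3e-03 -1.0e-04 -1.0e+00] F [-0.45 -0.1  -2.21] T [-0.033  0.033 -0.03 ] w 0.0234 j [ 0.04  0.51  1.66 -0.    0.97 -1.28]
```

Request:
apply_moves([
  {"jaw": -1,"xyz": [0,0,-0.2],"delta_rot": [0,0,0]},
  {"jaw": -1,"xyz": [0,0,-0.3],"delta_rot": [0,0,0]},
  {"jaw": -1,"xyz": [0,0,-0.2],"delta_rot": [0,0,0]},
  {"jaw": -1,"xyz": [0,0,0],"delta_rot": [0,0,0]},
])

```text
time_s: 8.13
position: [0.5402, 0.1323, 0.1294]
orientation: [-0.0, 0.125, 0.992, -0.0]
contact_force: [-0.2, 0.3, -2.5]
width: 0.0235
```

```bash
python3 st.py
```

```text
t 8.13 pos [0.5402 0.1323 0.1294] yawx 165.6 z [-9.e-04 -0.e+00 -1.e+00] F [-0.24  0.33 -2.5 ] T [-0.026  0.04   0.01 ] w 0.0235 j [ 0.04  0.52  1.67  0.    0.96 -1.28]
```

Pins are in the slots with no force. Continuing to seat.

Request:
apply_moves([
  {"jaw": -1,"xyz": [0,0,-0.3],"delta_rot": [0,0,0]},
  {"jaw": -1,"xyz": [0,0,-0.2],"delta_rot": [0,0,0]},
  {"jaw": -1,"xyz": [0,0,-0.2],"delta_rot": [0,0,0]},
  {"jaw": -1,"xyz": [0,0,-0.1],"delta_rot": [0,0,0]},
  {"jaw": -1,"xyz": [0,0,0],"delta_rot": [0,0,0]},
])

```text
time_s: 8.55
position: [0.5403, 0.1323, 0.1215]
orientation: [-0.0, 0.125, 0.992, -0.0]
contact_force: [0.6, 0.4, -1.6]
width: 0.0233
```

```bash
python3 st.py
```

```text
t 8.55 pos [0.5403 0.1323 0.1215] yawx 165.6 z [-6.e-04 -0.e+00 -1.e+00] F [ 0.64  0.38 -1.62] T [ 0.004 -0.031  0.03 ] w 0.0233 j [ 0.04  0.53  1.67 -0.    0.94 -1.28]
```

Request:
apply_moves([
  {"jaw": -1,"xyz": [0,0,-0.1],"delta_rot": [0,0,0]},
  {"jaw": -1,"xyz": [0,0,-0.05],"delta_rot": [0,0,0]},
  {"jaw": -1,"xyz": [0,0,0],"delta_rot": [0,0,0]},
  {"jaw": -1,"xyz": [0,0,0],"delta_rot": [0,0,0]},
])

```text
time_s: 8.88
position: [0.5408, 0.1324, 0.1207]
orientation: [0.0, 0.125, 0.992, 0.0]
contact_force: [-0.7, 1.0, 1.0]
width: 0.0232
```

```bash
python3 st.py;python3 - <<'E'
from h import *
s=cams.get_image("scene")[:,:,::-1].copy()
cv2.imwrite("pics/s3.png",s)
cv2.imwrite("pics/f.png",crop(s,190,130,60,60,9))
E
```

```text
t 8.88 pos [0.5408 0.1324 0.1207] yawx 165.6 z [ 7.e-04  1.e-04 -1.e+00] F [-0.68  1.05  0.96] T [0.058 0.093 0.009] w 0.0232 j [ 0.04  0.53  1.67  0.    0.94 -1.28]
```

View pics/f.png

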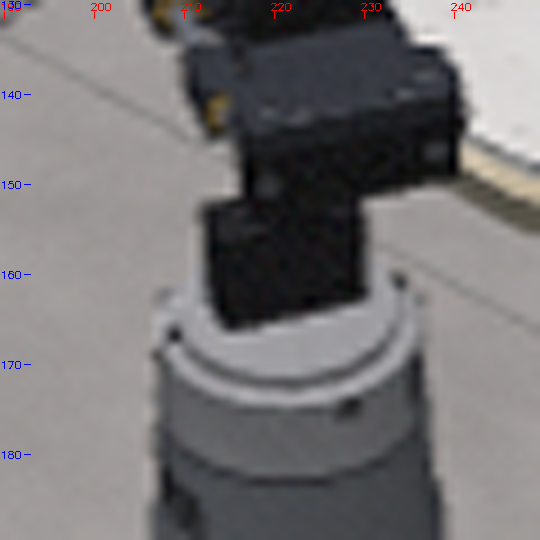

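Seated: the disc is on the collar, the height is .1207 against .1208 expected, and the force rose. Next, press slightly and pause.

Request:
apply_moves([
  {"jaw": -1,"xyz": [0,0,-0.05],"delta_rot": [0,0,0]},
  {"jaw": -1,"xyz": [0,0,0],"delta_rot": [0,0,0]},
  {"jaw": -1,"xyz": [0,0,0],"delta_rot": [0,0,0]},
  {"jaw": -1,"xyz": [0,0,0],"delta_rot": [0,0,0]},
  {"jaw": -1,"xyz": [0,0,0],"delta_rot": [0,0,0]},
  {"jaw": -1,"xyz": [0,0,0],"delta_rot": [0,0,0]},
  {"jaw": -1,"xyz": [0,0,0],"delta_rot": [0,0,0]},
  {"jaw": -1,"xyz": [0,0,0],"delta_rot": [0,0,0]},
  {"jaw": -1,"xyz": [0,0,0],"delta_rot": [0,0,0]},
  {"jaw": -1,"xyz": [0,0,0],"delta_rot": [0,0,0]},
])

```text
time_s: 9.77
position: [0.5408, 0.1325, 0.1206]
orientation: [0.0, 0.125, 0.992, 0.0]
contact_force: [-1.7, 2.1, 4.4]
width: 0.0236
```

```bash
python3 st.py
```

```text
t 9.77 pos [0.5408 0.1325 0.1206] yawx 165.61 z [ 1.e-03  3.e-04 -1.e+00] F [-1.67  2.09  4.44] T [0.081 0.221 0.008] w 0.0236 j [ 0.04  0.53  1.67  0.    0.94 -1.28]
```

Request:
apply_moves([
  {"jaw": -1,"xyz": [0,0,0],"delta_rot": [0,0,-0.03]},
  {"jaw": -1,"xyz": [0,0,0],"delta_rot": [0,0,-0.03]},
  {"jaw": -1,"xyz": [0,0,0],"delta_rot": [0,0,-0.03]},
  {"jaw": -1,"xyz": [0,0,0],"delta_rot": [0,0,-0.03]},
  {"jaw": -1,"xyz": [0,0,0],"delta_rot": [0,0,-0.03]},
  {"jaw": -1,"xyz": [0,0,0],"delta_rot": [0,0,-0.03]},
  {"jaw": -1,"xyz": [0,0,0],"delta_rot": [0,0,-0.03]},
  {"jaw": -1,"xyz": [0,0,0],"delta_rot": [0,0,-0.03]},
  {"jaw": -1,"xyz": [0,0,0],"delta_rot": [0,0,-0.03]},
  {"jaw": -1,"xyz": [0,0,0],"delta_rot": [0,0,-0.03]},
])

```text
time_s: 10.6
position: [0.5424, 0.1315, 0.1206]
orientation: [0.002, 0.272, 0.962, -0.0]
contact_force: [1.2, -0.9, 2.5]
width: 0.0237
```

```bash
python3 st.py
```

```text
t 10.6 pos [0.5424 0.1315 0.1206] yawx 148.4 z [ 0.0039 -0.0015 -1.    ] F [ 1.21 -0.94  2.54] T [-0.374 -0.131  0.188] w 0.0237 j [ 0.04  0.53  1.67 -0.    0.93 -0.98]
```

Request:
apply_moves([
  {"jaw": -1,"xyz": [0,0,0],"delta_rot": [0,0,-0.03]},
  {"jaw": -1,"xyz": [0,0,0],"delta_rot": [0,0,-0.03]},
  {"jaw": -1,"xyz": [0,0,0],"delta_rot": [0,0,-0.03]},
  {"jaw": -1,"xyz": [0,0,0],"delta_rot": [0,0,-0.03]},
  {"jaw": -1,"xyz": [0,0,0],"delta_rot": [0,0,-0.03]},
  {"jaw": -1,"xyz": [0,0,0],"delta_rot": [0,0,-0.03]},
  {"jaw": -1,"xyz": [0,0,0],"delta_rot": [0,0,-0.03]},
  {"jaw": -1,"xyz": [0,0,0],"delta_rot": [0,0,-0.03]},
  {"jaw": -1,"xyz": [0,0,0],"delta_rot": [0,0,-0.03]},
  {"jaw": -1,"xyz": [0,0,0],"delta_rot": [0,0,-0.03]},
])

```text
time_s: 11.43
position: [0.542, 0.1311, 0.1206]
orientation: [0.002, 0.413, 0.911, -0.0]
contact_force: [0.5, -2.4, 3.5]
width: 0.0232
```

```bash
python3 st.py;python3 - <<'E'
from h import *
s=cams.get_image("scene")[:,:,::-1].copy()
cv2.imwrite("pics/s4.png",s)
cv2.imwrite("pics/g.png",crop(s,190,130,60,60,9))
E
```

```text
t 11.43 pos [0.542  0.1311 0.1206] yawx 131.24 z [ 0.0031 -0.0023 -1.    ] F [ 0.51 -2.37  3.5 ] T [-0.519  0.032  0.252] w 0.0232 j [ 0.04  0.53  1.67 -0.    0.93 -0.68]
```

View pics/g.png

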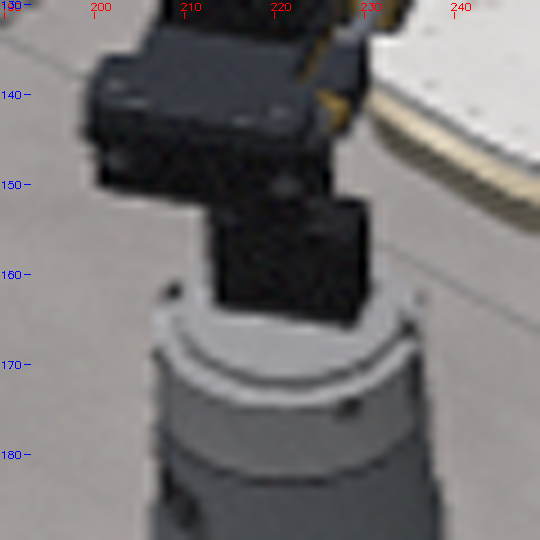

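```bash
python3 - <<'E'
from h import *
for l,r in (((208.6,161.7),(234.8,165.8)),((175/9+189.5,335/9+129.5),(400/9+189.5,282/9+129.5))):
    P=onz("scene",[l,r],.111);d=P[1]-P[0]
    print(P.mean(0),np.linalg.norm(d),np.degrees(np.arctan2(d[1],d[0]))%180)
E
```

```text
[0.54062861 0.13201928 0.111     ] 0.08819786773012753 132.15458691735327
[0.54033968 0.13212708 0.111     ] 0.08518595814913922 166.60783173842694
```

Request:
apply_moves([
  {"jaw": -1,"xyz": [0,0,0],"delta_rot": [0,0,-0.03]},
  {"jaw": -1,"xyz": [0,0,0],"delta_rot": [0,0,-0.03]},
  {"jaw": -1,"xyz": [0,0,0],"delta_rot": [0,0,-0.03]},
  {"jaw": -1,"xyz": [0,0,0],"delta_rot": [0,0,-0.03]},
  {"jaw": -1,"xyz": [0,0,0],"delta_rot": [0,0,-0.03]},
  {"jaw": -1,"xyz": [0,0,0],"delta_rot": [0,0,0]},
  {"jaw": -1,"xyz": [0,0,0],"delta_rot": [0,0,0]},
  {"jaw": -1,"xyz": [0,0,0],"delta_rot": [0,0,0]},
])

```text
time_s: 12.15
position: [0.5417, 0.131, 0.1205]
orientation: [0.002, 0.479, 0.878, -0.0]
contact_force: [0.5, -3.1, 4.6]
width: 0.0234
```

```bash
python3 st.py;python3 - <<'E'
from h import *
s=cams.get_image("scene")[:,:,::-1].copy();t=cams.get_image("top")[:,:,::-1].copy()
cv2.imwrite("pics/s5.png",s);cv2.imwrite("pics/t5.png",t)
cv2.imwrite("pics/i.png",np.hstack([crop(s,195,140,50,50,8),crop(t,170,168,50,50,8)]))
E
```

```text
t 12.15 pos [0.5417 0.131  0.1205] yawx 122.74 z [ 0.0025 -0.0023 -1.    ] F [ 0.48 -3.11  4.64] T [-0.767  0.126  0.228] w 0.0234 j [ 0.04  0.53  1.67 -0.    0.93 -0.53]
```

View pics/i.png

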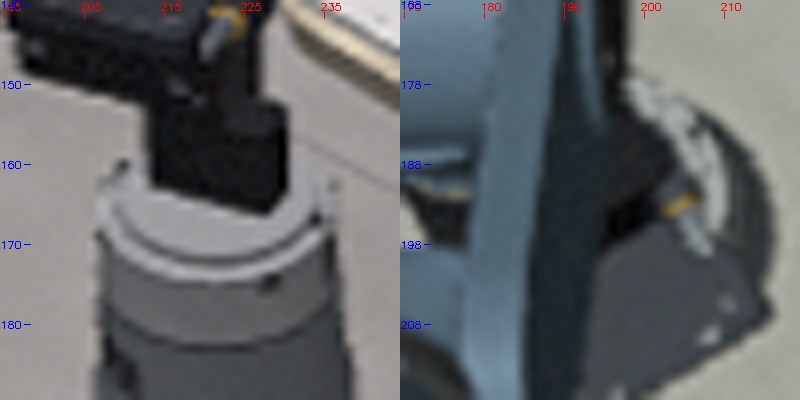

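View pics/s5.png

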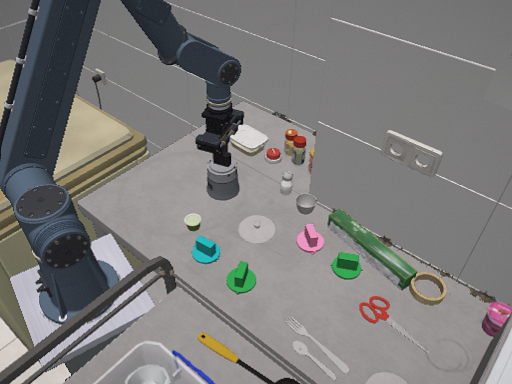

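```bash
python3 - <<'E'
from h import *
P=onz("scene",[(209.75,159.9),(233.9,166.4)],.111);d=P[1]-P[0]
print(P.mean(0),np.linalg.norm(d),np.degrees(np.arctan2(d[1],d[0]))%180)
E
```

```text
[0.54253801 0.13453592 0.111     ] 0.08635102915824658 123.19394679884316
```

Request:
apply_moves([
  {"jaw": -1,"xyz": [0,0,0],"delta_rot": [0,0,0]},
  {"jaw": -1,"xyz": [0,0,0],"delta_rot": [0,0,0]},
  {"jaw": -1,"xyz": [0,0,0],"delta_rot": [0,0,0]},
  {"jaw": -1,"xyz": [0,0,0],"delta_rot": [0,0,0]},
  {"jaw": -1,"xyz": [0,0,0],"delta_rot": [0,0,0]},
  {"jaw": -1,"xyz": [0,0,0],"delta_rot": [0,0,0]},
])

```text
time_s: 12.75
position: [0.5418, 0.131, 0.1206]
orientation: [0.002, 0.479, 0.878, -0.0]
contact_force: [1.0, -4.4, 5.0]
width: 0.0236
```

```bash
python3 st.py
```

```text
t 12.75 pos [0.5418 0.131  0.1206] yawx 122.74 z [ 0.0025 -0.0023 -1.    ] F [ 0.99 -4.36  5.01] T [-0.762  0.116  0.189] w 0.0236 j [ 0.04  0.53  1.67 -0.    0.93 -0.53]
```

```bash
python3 -c "
from station import ticket
print(ticket.hand_in())"
```

```text
the job is handed in; nothing more can be done
None
```

The steel lid with the black bar is on the grinder, held at the run mark with the grip still closed, and the job is handed in at 12.75 s.

- **Seating:** the pins dropped through the slots with no sign of jamming. The tool stopped at z = 0.1207 m against 0.1208 m expected. I pressed lightly and paused about 0.9 s before twisting.
- **Twist:** the tool turned 0.748 rad clockwise. The disc pointers in the scene view give about 0.757 rad, so the lid did not slip in the grip. With the 0.05 rad of play, the ring should read about 0.70. It never got near the lock.
- **Last check:** the pose held steady for 0.6 s before hand-in, with forces around 7 N and the jaw opening at 23.6 mm. The pot lid, shaker, sauce pot and cup look unmoved in the last scene picture; I judged this by eye only.
- **Small disagreements:** the slot axis came out between 165.6° and 166.7° depending on the measurement, so the ring angle is uncertain by about 0.02 rad. The last pointer check put the lid centre about 3 mm off in y from the earlier fits, which I took as pixel error because the tool position did not show it.

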